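Switch on under the red flip-up guard

TASK

Two small guarded switch boxes stand on the bench riser. On the one with the red guard, gently lift the hinged guard by its front lip with the fingertips and swing it right back, push the toggle beneath it all the way over to the rear (towards the guard's hinge), then tip the guard forward again so that it drops fully shut, and end clear of it. Only touch and push with the outside of the fingers, do not pinch or grip anything, and leave the yellow-guarded switch and the loose things around alone.

Things in the scene. Friction and masses are not known exactly. Their poses are not given: they have to be found in the camera images.
- red_box: grey switch box with the RED guard, fixed on a grey bench riser (board 380 x 720 mm, top 100 mm above the table). Origin on the board, z up; x from its front (lip side) to its rear (hinge side), y across. In mm in this frame: enclosure x -34 to 66, y -48 to 48, top (panel) z 38; foot plate 130 wide, 4 high; two fixed cheeks, 60 clear between them, x -32 to 32, up to z 64 (behind x = 2 up to z 84); rear wall at x 31
- red_guard (a joint): red hinged guard: 0 = shut, grows as its front is lifted and swung to the rear, stop at 1.75 rad. Hinge line along the box's y at x 22, z 56 mm of the box frame. About 60 g, free hinge, no spring: it balances near 0.9 rad; beyond that it falls back to the stop and stays open, below that it drops shut
- red_guard_lip (a point): middle of the front lower edge of the red guard's lip; moves with the guard, 76 mm from the hinge line. Guard, shut, in mm of the box frame: a cover 78 wide with side walls; top plate z 92 to 96, forward to x -38; front skirt there, down to z 58; at its foot a flat lip 3 thick sticking forward to x -54, underside z 58, free space below it in front of the enclosure
- red_toggle (a joint): toggle under the red guard: 0 = off (leans 0.4 rad to the front, -x of the box), 0.8 rad = on, at its stop (leans to the rear, towards the hinge). Starts at 0 to 0.1; stays where it is left (friction 0.05 N m, about 3 N at mid-length, no snap). Pivot line along the box's y at x -5, z 47 mm of the box frame
- red_toggle_tip (a point): centre of the black ball (12 mm) on top of the steel toggle rod (9 mm thick) under the red guard, 30 mm from the pivot
- yellow_box: the other grey switch box, with the YELLOW guard, fixed; same shape, size and frame as the red one; leave alone
- yellow_guard (a joint): yellow hinged guard, 0 = shut, same as the red one; leave alone
- yellow_toggle (a joint): toggle under the yellow guard, about 0 = off, same as the red one; leave alone
- glue_bottle: white glue bottle with yellow band, standing, 35 mm across, 98 mm high, origin at the centre of its underside; bystander
- tape_b: small roll of black tape lying flat, 56 mm across, 19 mm high, origin at the centre of its underside; bystander
- specs_1: black spectacle frame, 145 x 48 mm, 46 mm high, origin at the centre of its underside; bystander
- marker_a: white marker pen with black cap lying flat, 135 x 17 mm, 16 mm high, origin at the centre of its underside, long axis y; bystander

How it is judged:
By the outcome, as a careful person would: the job done as asked, in the order asked, and still so for the second after the job is handed in, with the robot touching nothing.
It also fails if it takes over 59 s, if anything falls off the work surface, if the arm or the gripper's body presses on something with over 40 N, if the wrist force passes 120 N, or if a joint passes its speed limit or range.

ROBOT

A 7-joint arm with a two-finger parallel gripper is mounted at the origin on a cart in front of the work surface, level with it; the furniture and walls round the work are solid. World frame = base frame: x ahead of the robot, y to its left, z up, the work surface at z = 0. Lengths are in m, angles in rad, forces in N, time in s.
With the tool pointing down it reaches from about 0.4 to 0.75 m from the base axis. Payload 19.5 kg.
Tool frame: the origin (TCP) lies between the finger pads; the fingertips stand 11 mm ahead of it and the grasp point (between the pads) lies 8 mm behind it (robot.tip_extent is the distance from the TCP to the fingertips, in m); z points along the fingers, y is the line along which they close (so a half turn about z gives the same grasp; the last joint's range is limited). The gripper opens to 85 mm and grips with 20 to 120 N. Pads are 22 mm wide; open, the fingers measure 114 mm over their backs; the gripper's body (76 mm by 85 mm) begins 54 mm behind the grasp point. The pads swing forward as they close: fully open they stand 13 mm farther back than shut.
Start: joints at [-0.042, 0.707, -0.028, 1.485, 0.022, 0.951, -0.075], TCP at [0.575, 0, 0.242] pointing down, gripper open.
Joint ranges: [-2.71, 2.71], [-0.32, 2.16], [-1.57, 1.52], [0, 2.45], [-1.46, 4.6], [0, 2.02], [-2.83, 2.83]. Speed limits (rad/s): [1.89, 1.89, 2.57, 2.57, 3.01, 3.01, 3.01].

INTERFACE

Orientations are given as [roll, pitch, yaw] about the fixed x, y, z axes, in that order (R = Rz(yaw) Ry(pitch) Rx(roll)).
In Python, from rig import robot gives the robot as it stands.
- The arm moves only by the tool play_rows, never from a script. Its argument "commands" is a list of rows, each an object of numbers: "rx", "ry", "rz": the turn, a rotation vector about the tool's x, y, z in degrees; "dx", "dy", "dz": the shift along the tool's x, y, z in m; "hand": the opening, from 0 (shut) to 1 (fully open). A call has 1 to 8 rows; each row shifts and turns the commanded pose from where the row before left it, along the tool's axes as they then stand; what a row does not reach is not made up. A row lasts 1/8 s, in which the tool goes at most 62.5 mm and 10.7 degrees, less where a joint would pass 70% of its speed; a pose out of reach is approached as far as the arm can. A call is refused whole if a number of a shift passes 0.0625 or a number of a turn 10.7, either way. A call with a gripper value outside its range is refused whole. The fingers move at their own pace and stop on an object; "squeeze" is the grip in N (left out, the last holds). Time passes only in rows, so rows that do not move let the fingers close. It gives the time, the measured TCP pose, the force, the opening and the grip force at its end, in the units of the state.
- robot.get_state(): the state, without advancing time (a new reading comes with each control period).
- robot.read_camera(name): name is "scene" or "side" or "wrist"; returns a dict with "color" (384x512x3 uint8, red, green, blue), "depth" (384x512 float32, m along the optical axis (not along the pixel's ray), 0 where there is no reading), "fx", "fy", "cx", "cy" (pixels), "world_to_cam" (4x4, takes a point from world to camera coordinates); the wrist camera has in their place "hand_eye" (4x4, takes a point from camera to tool coordinates, whose origin is the TCP and whose axes are the flange's). Camera axes: x right, y up, looking along -z (the intrinsics and any distortion apply to the point x, -y, -z); pixel columns grow to the right and rows downward; lengths in m; the calibration is good to about 2 mm. A picture is of the moment at which its call begins: read the wrist's pose just before it.
- robot.job_done(): hands the job in; it is judged then, once.
The state is a dict: "time": time; "qpos": joint angles; "qvel": joint speeds; "joint_efforts": joint torques, N m; "tcp_pos": TCP position; "eef_rot": TCP orientation; "force": force on the tool from outside, world axes, zero at the start; "torque": the same for the moment, N m; "finger_gap": finger opening in m; "grasp_force": force on a finger pad.
Only numpy, scipy, OpenCV 4.12 (cv2) and the standard library are available. Lean on these libraries where they do the work, as an engineer would, in place of code of your own. Each camera call takes 0.05 s, during which the arm holds its last target. There are 200 camera calls.

## Working session

There is one attempt and no reset: what is moved stays moved. The work goes in short steps, Python scripts to look and compute and a tool call to move; the robot and the scene stay as the last step left them, time stands still between calls to the robot, and variables do not carry over. Pictures are saved under pics/ and viewed, at most 10 in all, crops included, and the job is handed in when it is done.

Besides the shell and the picture viewer there is one more tool, called after "Emit:" as name([rows], argument=value, ...), one row to a line, values as JSON. play_rows: Moves the arm, as the interface text tells. Its arguments: {"type":"object","properties":{"commands":{"type":"array","items":{"type":"object","properties":{"rx":{"type":"number"},"ry":{"type":"number"},"rz":{"type":"number"},"dx":{"type":"number"},"dy":{"type":"number"},"dz":{"type":"number"},"hand":{"type":"number"}}}},"squeeze":{"type":"number"}},"required":["commands"]}

```bash
mkdir -p pics; ls
cat > h.py <<'E'
import numpy as np, cv2
from rig import robot
def cloud(c):
    d=c["depth"]; v,u=np.indices(d.shape)
    P=np.stack([(u-c["cx"])/c["fx"]*d,-(v-c["cy"])/c["fy"]*d,-d,np.ones_like(d)],-1)
    return (P@np.linalg.inv(c["world_to_cam"]).T)[...,:3]
E
python3 - <<'E'
from h import *
s=robot.get_state(); print({k:np.round(v,3) for k,v in s.items()}, robot.tip_extent)
ims=[]
for n in("scene","side"):
    c=robot.read_camera(n); np.savez(f"{n}.npz",**c); ims.append(c["color"][...,::-1])
    W=cloud(c); ok=c["depth"]>0
    hsv=cv2.cvtColor(c["color"],cv2.COLOR_RGB2HSV); H,S,V=hsv[...,0],hsv[...,1],hsv[...,2]
    for nm,m in(("red",((H<8)|(H>172))&(S>120)&(V>60)),("yel",(H>18)&(H<35)&(S>120)&(V>80))):
        k,l,st,ce=cv2.connectedComponentsWithStats(m.astype(np.uint8))
        for i in range(1,k):
            if st[i,4]>60:
                p=W[(l==i)&ok]; print(n,nm,st[i],np.round(np.percentile(p,[1,50,99],axis=0),3).tolist())
cv2.imwrite("pics/a.png",cv2.resize(np.vstack(ims),None,fx=.78,fy=.78) if 0 else cv2.resize(np.hstack(ims),(800,300)))
cv2.imwrite("pics/a_scene.png",ims[0]);cv2.imwrite("pics/a_side.png",ims[1])
E
```

```text
pics
{'time': np.float64(0.0), 'qpos': array([-0.042,  0.707, -0.028,  1.485,  0.022,  0.951, -0.076]), 'qvel': array([-0.001, -0.001, -0.001,  0.002,  0.   ,  0.003, -0.   ]), 'joint_efforts': array([-3.0000e-03, -8.8321e+01,  1.2330e+00, -2.3617e+01,  1.7000e-02,
        6.0000e-03, -0.0000e+00]), 'tcp_pos': array([0.575, 0.   , 0.242]), 'eef_rot': array([-3.141,  0.   ,  1.571]), 'force': array([ 0.654, -0.013,  0.448]), 'torque': array([0.017, 0.056, 0.018]), 'grasp_force': np.float64(0.0), 'finger_gap': np.float64(0.085)} 0.011
scene red [ 461  110   51  135 4281] [[0.767, -0.595, 0.013], [0.796, -0.497, 0.153], [1.11, -0.428, 0.2]]
scene red [498 116  14  32 257] [[0.958, -0.505, 0.145], [1.051, -0.493, 0.162], [1.11, -0.474, 0.213]]
scene red [ 321  182   43   43 1146] [[0.54, -0.205, 0.104], [0.569, -0.166, 0.192], [0.649, -0.125, 0.198]]
scene red [  397   247   115   137 10839] [[0.354, -0.654, 0.013], [0.495, -0.527, 0.032], [0.653, -0.403, 0.049]]
scene yel [233 151  25  37 528] [[0.265, -0.057, 0.1], [0.567, 0.106, 0.191], [0.692, 0.141, 0.567]]
scene yel [ 300  328   66
[... 523 characters left out ...]
   53   61 2021] [[0.369, -0.849, 0.015], [0.456, -0.625, 0.036], [0.547, -0.454, 0.048]]
side red [303 126  11  12 101] [[0.352, -0.416, 0.007], [0.37, -0.409, 0.029], [0.389, -0.401, 0.047]]
side red [225 133  33  20 430] [[0.54, -0.169, 0.152], [0.581, -0.125, 0.184], [0.624, 0.019, 0.313]]
side red [  1 250  12  11  68] [[1.088, 0.171, 0.035], [1.106, 0.221, 0.078], [1.135, 0.235, 0.102]]
side yel [73 99 15 13 63] [[1.168, -0.582, 0.007], [1.197, -0.517, 0.04], [1.224, -0.508, 0.049]]
side yel [ 218  193   40   38 1211] [[0.528, -0.011, 0.098], [0.572, 0.145, 0.194], [0.612, 0.175, 0.197]]
side yel [203 281  16  13 137] [[0.601, 0.304, 0.113], [0.614, 0.318, 0.13], [0.631, 0.321, 0.145]]
```

View pics/a_scene.png

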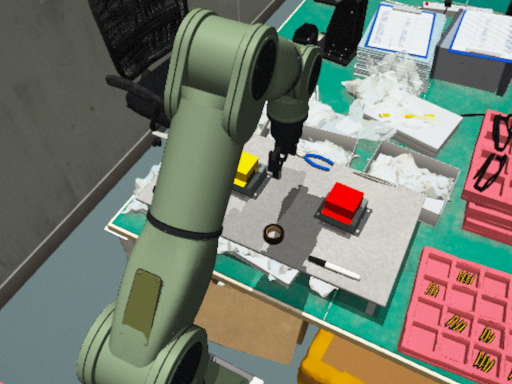

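View pics/a_side.png

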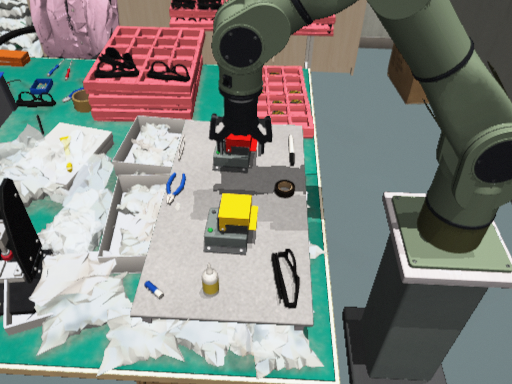

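The scene view shows the red guard at about (342,203), with its lip on the robot's side. The side view shows the yellow one at about (238,212) and the red one partly behind the gripper at (240,145). Tape, pen, glue and glasses are all away from the red box.

Run:
```python
from h import *
c=dict(np.load("scene.npz")); W=cloud(c); ok=c["depth"]>0
hsv=cv2.cvtColor(c["color"],cv2.COLOR_RGB2HSV); H,S,V=[hsv[...,i] for i in range(3)]
m=((H<8)|(H>172))&(S>120)&(V>60); m[:178]=0;m[230:]=0;m[:,:315]=0;m[:,370:]=0
m=cv2.erode(m.astype(np.uint8),np.ones((2,2)))>0
p=W[m&ok]; t=p[(p[:,2]>.19)]; print(len(t),t.mean(0))
r=cv2.minAreaRect((t[:,:2]*1000).astype(np.float32)); print("top",r,cv2.boxPoints(r).round(0).tolist())
l=p[(p[:,2]>.15)&(p[:,2]<.168)]; print("lip",len(l),np.percentile(l,[2,50,98],axis=0).round(3).tolist())
r=cv2.minAreaRect((l[:,:2]*1000).astype(np.float32)); print(r)
# others: things on riser
z=W[...,2]; reg=ok&(W[...,0]>.3)&(W[...,0]<.85)&(W[...,1]>-.35)&(W[...,1]<.0)&(z>.13)&(z<.145)&~m
q=W[reg]; print("panel z",len(q)); r=cv2.minAreaRect((q[:,:2]*1000).astype(np.float32)); print(r)
cv2.imwrite("pics/b.png",cv2.resize(c["color"][150:290,220:420,::-1],(800,560),interpolation=2))
```

```text
647 [ 0.5865885  -0.16724355  0.19417674]
top ((588.063232421875, -166.85751342773438), (75.73046875, 72.1123046875), 86.29759979248047) [[550.0, -202.0], [622.0, -207.0], [626.0, -131.0], [555.0, -127.0]]
lip 219 [[0.539, -0.204, 0.155], [0.551, -0.167, 0.16], [0.607, -0.129, 0.168]]
((579.9364624023438, -165.75973510742188), (75.55549621582031, 84.08837890625), 87.63597869873047)
panel z 168
((606.1703491210938, -165.93910217285156), (96.84388732910156, 99.28974914550781), 87.78536224365234)
```

View pics/b.png

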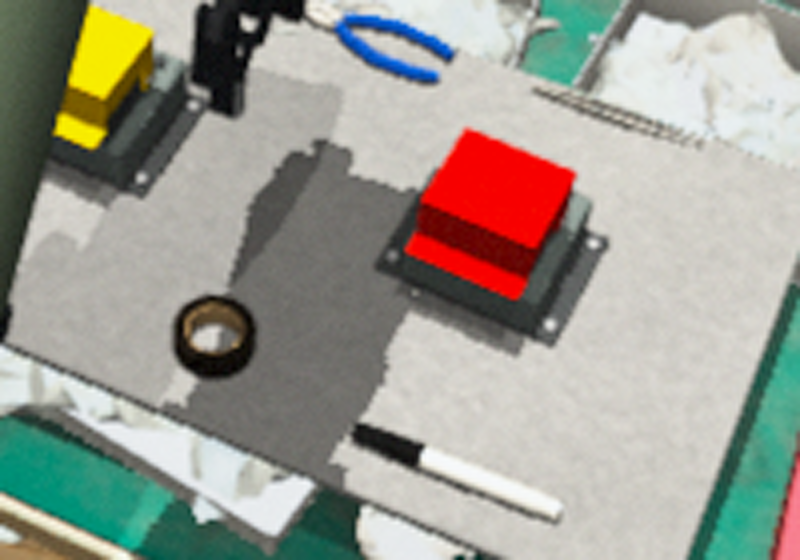

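The crop confirms the lip faces the robot (-x). The red box origin is near (0.590, -0.166), yaw about -3°. I'll turn the closed gripper and move in front of it.

Emit:
play_rows([
  {"rz": 10.7, "hand": 0},
  {"rz": 10.7, "hand": 0},
  {"rz": 10.7, "hand": 0},
  {"rz": 10.7, "hand": 0},
  {"rz": 10.7, "hand": 0},
  {"rz": 10.7, "hand": 0},
  {"rz": 10.7, "hand": 0},
  {"rz": 10.7, "hand": 0},
])

```text
schema error: expected keys rx, ry, rz, dx, dy, dz, hand
```

Emit:
play_rows([
  {"rz": 7.4, "hand": 0},
  {"dx": -0.045},
  {"dx": -0.035, "dy": 0.04},
  {"dy": 0.04},
  {"dy": 0.04},
  {"dy": 0.04},
  {},
  {},
])

```text
schema error: expected keys rx, ry, rz, dx, dy, dz, hand
```

Emit:
play_rows([
  {"ry": 10},
  {"ry": 10},
  {"ry": 10},
  {},
  {},
])

```text
schema error: expected keys rx, ry, rz, dx, dy, dz, hand
```

Run:
```python
from h import *
s=robot.get_state(); print({k:np.round(v,3).tolist() for k,v in s.items()})
c=robot.read_camera("wrist"); np.savez("w1.npz",**c,pos=s["tcp_pos"],rot=s["eef_rot"]); print(c["hand_eye"].round(3),c["fx"])
d=robot.read_camera("side")
cv2.imwrite("pics/c.png",np.vstack([np.hstack([c["color"],d["color"]])])[...,::-1][:, :][::1, ::1][:384,:800] if 0 else cv2.resize(np.hstack([c["color"],cv2.resize(d["color"][60:252,130:386],(512,384))])[...,::-1],(800,300)))
```

```text
{'time': 0.1, 'qpos': [-0.042, 0.707, -0.028, 1.485, 0.022, 0.951, -0.075], 'qvel': [-0.001, -0.0, -0.0, -0.003, 0.001, 0.002, -0.0], 'joint_efforts': [-0.0, -88.429, 1.236, -23.646, 0.017, 0.005, -0.0], 'tcp_pos': [0.575, 0.0, 0.242], 'eef_rot': [-3.141, 0.0, 1.571], 'force': [0.03, -0.696, -0.989], 'torque': [-0.034, 0.012, -0.011], 'grasp_force': 0.0, 'finger_gap': 0.085}
[[ 0.     0.955  0.295  0.075]
 [ 1.    -0.    -0.     0.001]
 [-0.     0.295 -0.955 -0.132]
 [ 0.     0.     0.     1.   ]] 265.7344836888322
```

View pics/c.png

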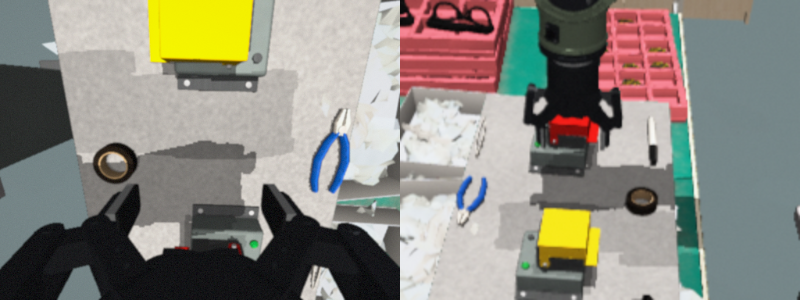

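All keys are required, so I'll fill them in.

Emit:
play_rows([
  {"dx": 0, "dy": 0, "dz": 0, "rx": 0, "ry": 0, "rz": 10.7, "hand": 0},
  {"dx": 0, "dy": 0, "dz": 0, "rx": 0, "ry": 0, "rz": 10.7, "hand": 0},
  {"dx": 0, "dy": 0, "dz": 0, "rx": 0, "ry": 0, "rz": 10.7, "hand": 0},
  {"dx": 0, "dy": 0, "dz": 0, "rx": 0, "ry": 0, "rz": 10.7, "hand": 0},
  {"dx": 0, "dy": 0, "dz": 0, "rx": 0, "ry": 0, "rz": 10.7, "hand": 0},
  {"dx": 0, "dy": 0, "dz": 0, "rx": 0, "ry": 0, "rz": 10.7, "hand": 0},
  {"dx": 0, "dy": 0, "dz": 0, "rx": 0, "ry": 0, "rz": 10.7, "hand": 0},
  {"dx": 0, "dy": 0, "dz": 0, "rx": 0, "ry": 0, "rz": 10.7, "hand": 0},
])

```text
time: 1.2
tcp_pos: [0.5749, 0.0001, 0.2422]
eef_rot: [-3.142, 0.0, 0.071]
force: [-0.6, 0.1, -0.1]
finger_gap: 0.0005
grasp_force: 0.0
```

Emit:
play_rows([
  {"dx": 0, "dy": 0, "dz": 0, "rx": 0, "ry": 0, "rz": 7.4, "hand": 0},
  {"dx": -0.045, "dy": 0, "dz": 0, "rx": 0, "ry": 0, "rz": 0, "hand": 0},
  {"dx": -0.035, "dy": 0.04, "dz": 0, "rx": 0, "ry": 0, "rz": 0, "hand": 0},
  {"dx": 0, "dy": 0.04, "dz": 0, "rx": 0, "ry": 0, "rz": 0, "hand": 0},
  {"dx": 0, "dy": 0.04, "dz": 0, "rx": 0, "ry": 0, "rz": 0, "hand": 0},
  {"dx": 0, "dy": 0.04, "dz": 0, "rx": 0, "ry": 0, "rz": 0, "hand": 0},
  {"dx": 0, "dy": 0, "dz": 0, "rx": 0, "ry": 0, "rz": 0, "hand": 0},
  {"dx": 0, "dy": 0, "dz": 0, "rx": 0, "ry": 0, "rz": 0, "hand": 0},
])

```text
time: 2.2
tcp_pos: [0.4868, -0.155, 0.2421]
eef_rot: [-3.141, 0.0, -0.052]
force: [0.5, 0.6, -0.4]
finger_gap: 0.0002
grasp_force: 0.0
```

Emit:
play_rows([
  {"dx": 0, "dy": 0, "dz": 0, "rx": 0, "ry": 10, "rz": 0, "hand": 0},
  {"dx": 0, "dy": 0, "dz": 0, "rx": 0, "ry": 10, "rz": 0, "hand": 0},
  {"dx": 0, "dy": 0, "dz": 0, "rx": 0, "ry": 10, "rz": 0, "hand": 0},
  {"dx": 0, "dy": 0, "dz": 0, "rx": 0, "ry": 0, "rz": 0, "hand": 0},
  {"dx": 0, "dy": 0, "dz": 0, "rx": 0, "ry": 0, "rz": 0, "hand": 0},
])

```text
time: 2.82
tcp_pos: [0.493, -0.153, 0.2416]
eef_rot: [-3.121, -0.421, -0.052]
force: [-0.3, 0.3, -0.1]
finger_gap: 0.0
grasp_force: 0.0
```

Run:
```python
from h import *
s=robot.get_state(); print({k:np.round(v,3).tolist() for k,v in s.items()})
c=robot.read_camera("wrist"); np.savez("w1.npz",**c,pos=s["tcp_pos"],rot=s["eef_rot"])
d=robot.read_camera("side")
cv2.imwrite("pics/d.png",cv2.resize(np.hstack([c["color"],cv2.resize(d["color"][60:252,130:386],(512,384))])[...,::-1],(800,300)))
```

```text
{'time': 2.825, 'qpos': [0.351, 0.516, -0.065, 2.108, -0.663, 0.145, -0.677], 'qvel': [-0.023, 0.004, 0.009, -0.003, -0.004, -0.007, 0.007], 'joint_efforts': [3.224, -66.092, -0.791, -15.529, -0.353, -1.373, 0.12], 'tcp_pos': [0.493, -0.153, 0.242], 'eef_rot': [-3.121, -0.421, -0.052], 'force': [-0.331, 0.254, -0.091], 'torque': [0.054, 0.378, 0.033], 'grasp_force': 0.0, 'finger_gap': 0.0}
```

View pics/d.png

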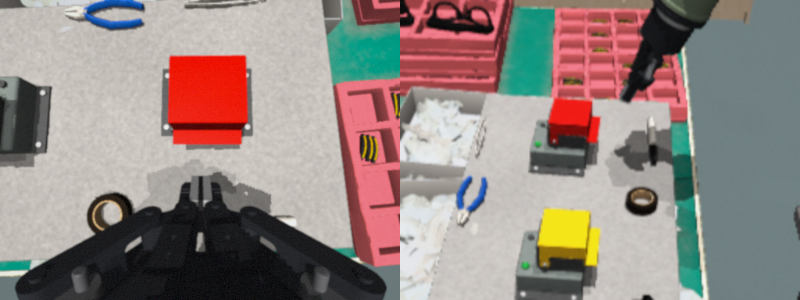

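The wrist view shows the red guard squarely ahead (top at about (208,90), lip at (208,137)), roughly centred on the fingers at (200,190). The tilt stopped at 24°, which is usable. Now I'll refine the box pose from this view.

Run:
```python
from h import *
from scipy.spatial.transform import Rotation as R
c=dict(np.load("w1.npz")); T=np.eye(4); T[:3,:3]=R.from_euler("xyz",c["rot"]).as_matrix(); T[:3,3]=c["pos"]
c["world_to_cam"]=np.linalg.inv(T@c["hand_eye"]); W=cloud(c)
hsv=cv2.cvtColor(c["color"],cv2.COLOR_RGB2HSV); H,S,V=[hsv[...,i] for i in range(3)]
m=((H<8)|(H>172))&(S>120)&(V>60)&(c["depth"]>0); m[:,330:]=0; m[:60]=0;m[195:]=0
m=cv2.erode(m.astype(np.uint8),np.ones((3,3)))>0
p=W[m]; t=p[p[:,2]>.188]; l=p[(p[:,2]>.15)&(p[:,2]<.17)]
for q in(t,l):
    r=cv2.minAreaRect((q[:,:2]*1000).astype(np.float32)); print(len(q),np.median(q[:,2]),r,cv2.boxPoints(r).round(1).tolist())
z=W[...,2]; b=z[(abs(W[...,0]-.5)<.03)&(abs(W[...,1]+.05)<.05)]; print("board",np.median(b[b>0]))
```

```text
8314 0.19624908187043133 ((590.3688354492188, -163.19940185546875), (76.79808044433594, 69.53362274169922), 87.1265869140625) [[553.7000122070312, -199.8000030517578], [623.2000122070312, -203.3000030517578], [627.0, -126.5999984741211], [557.5999755859375, -123.0999984741211]]
1584 0.1613288204214986 ((548.671630859375, -161.332763671875), (76.49739074707031, 15.465363502502441), 87.3722152709961) [[539.2000122070312, -199.1999969482422], [554.5999755859375, -199.89999389648438], [558.0999755859375, -123.5], [542.7000122070312, -122.80000305175781]]
board 0.100550754420826
```

Emit:
play_rows([
  {"dx": -0.0054, "dy": 0.0055, "dz": 0.028, "rx": 0, "ry": 0, "rz": 0, "hand": 0},
  {"dx": -0.0054, "dy": 0, "dz": 0.028, "rx": 0, "ry": 0, "rz": 0, "hand": 0},
  {"dx": -0.0054, "dy": 0, "dz": 0.028, "rx": 0, "ry": 0, "rz": 0, "hand": 0},
  {"dx": -0.0054, "dy": 0, "dz": 0.028, "rx": 0, "ry": 0, "rz": 0, "hand": 0},
  {"dx": 0, "dy": 0, "dz": 0, "rx": 0, "ry": 0, "rz": 0, "hand": 0},
  {"dx": 0, "dy": 0, "dz": 0, "rx": 0, "ry": 0, "rz": 0, "hand": 0},
])

```text
time: 3.68
tcp_pos: [0.5328, -0.1652, 0.1502]
eef_rot: [-3.11, -0.385, -0.05]
force: [-2.9, 0.3, 0.5]
finger_gap: 0.0001
grasp_force: 1.3
```

```bash
cat >> h.py <<'E'
from scipy.spatial.transform import Rotation as R
O=np.array([.5935,-.1635,.1005]); B=R.from_euler("z",-.049)
def rep():
    s=robot.get_state(); r=R.from_euler("xyz",s["eef_rot"]); p=B.inv().apply(s["tcp_pos"]-O)*1000
    A=(B.inv()*r).as_matrix()
    tip=p+11*A[:,2]; print("t",round(float(s["time"]),2),"TCP",p.round(1),"tip",tip.round(1),"T",(tip+11*A[:,0]).round(1),"tilt",np.degrees(np.arctan2(A[0,2],-A[2,2])).round(1),"side",A[1].round(3),"F",s["force"].round(1),"q",s["qpos"].round(2))
    return s,A
E
python3 -c "
from h import *
rep()"
```

```text
t 3.67 TCP [-60.5  -4.6  49.7] tip [-56.4  -4.3  39.5] T [-46.2  -4.3  43.7] tilt 22.1 side [-0.001 -0.999  0.032] F [-2.9  0.3  0.5] q [ 0.42  0.74 -0.18  2.04 -0.81  0.   -0.5 ]
```

Emit:
play_rows([
  {"dx": 0.0026, "dy": 0, "dz": -0.0065, "rx": 0, "ry": 0, "rz": 0, "hand": 0},
  {"dx": 0.0026, "dy": 0, "dz": -0.0065, "rx": 0, "ry": 0, "rz": 0, "hand": 0},
  {"dx": 0.0047, "dy": 0, "dz": -0.0078, "rx": 0, "ry": 0, "rz": 0, "hand": 0},
  {"dx": 0.0047, "dy": 0, "dz": -0.0078, "rx": 0, "ry": 0, "rz": 0, "hand": 0},
  {"dx": 0, "dy": 0, "dz": 0, "rx": 0, "ry": 0, "rz": 0, "hand": 0},
  {"dx": 0, "dy": 0, "dz": 0, "rx": 0, "ry": 0, "rz": 0, "hand": 0},
])

```text
time: 4.42
tcp_pos: [0.5354, -0.1669, 0.1827]
eef_rot: [-3.11, -0.387, -0.051]
force: [-0.4, 0.7, 1.2]
finger_gap: 0.0001
grasp_force: 0.3
```

Run:
```python
from h import *
s,A=rep()
c=robot.read_camera("wrist"); d=robot.read_camera("side")
cv2.imwrite("pics/e.png",cv2.resize(np.hstack([c["color"],cv2.resize(d["color"][90:186,190:318],(512,384))])[...,::-1],(800,300)))
```

```text
t 4.42 TCP [-57.9  -6.2  82.2] tip [-53.8  -5.9  72. ] T [-43.6  -5.9  76.1] tilt 22.2 side [-0.002 -1.     0.031] F [-0.4  0.7  1.2] q [ 0.34  0.68 -0.05  2.   -0.81  0.14 -0.52]
```

View pics/e.png

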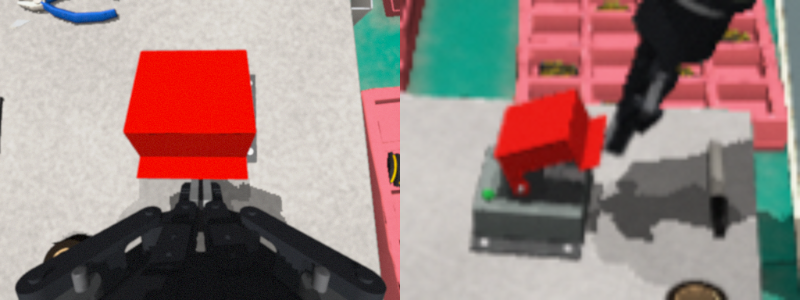

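The view shows the guard raised about 20°, lip resting on the fingertips. I'll continue along the arc.

Emit:
play_rows([
  {"dx": 0.005, "dy": 0, "dz": -0.0048, "rx": 0, "ry": 0, "rz": 0, "hand": 0},
  {"dx": 0.005, "dy": 0, "dz": -0.0048, "rx": 0, "ry": 0, "rz": 0, "hand": 0},
  {"dx": 0.0057, "dy": 0, "dz": -0.0039, "rx": 0, "ry": 0, "rz": 0, "hand": 0},
  {"dx": 0.0057, "dy": 0, "dz": -0.0039, "rx": 0, "ry": 0, "rz": 0, "hand": 0},
  {"dx": 0.0063, "dy": 0, "dz": -0.0023, "rx": 0, "ry": 0, "rz": 0, "hand": 0},
  {"dx": 0.0063, "dy": 0, "dz": -0.0023, "rx": 0, "ry": 0, "rz": 0, "hand": 0},
  {"dx": 0.0066, "dy": 0, "dz": -0.0017, "rx": 0, "ry": 0, "rz": 0, "hand": 0},
  {"dx": 0.0066, "dy": 0, "dz": -0.0017, "rx": 0, "ry": 0, "rz": 0, "hand": 0},
])

```text
time: 5.52
tcp_pos: [0.5698, -0.1695, 0.2241]
eef_rot: [-3.109, -0.387, -0.051]
force: [-0.2, 0.2, -0.3]
finger_gap: 0.0002
grasp_force: 0.0
```

Emit:
play_rows([
  {"dx": 0.0066, "dy": 0, "dz": 0, "rx": 0, "ry": 0, "rz": 0, "hand": 0},
  {"dx": 0.0066, "dy": 0, "dz": 0, "rx": 0, "ry": 0, "rz": 0, "hand": 0},
  {"dx": 0.006, "dy": 0, "dz": 0.001, "rx": 0, "ry": 0, "rz": 0, "hand": 0},
  {"dx": 0.006, "dy": 0, "dz": 0.001, "rx": 0, "ry": 0, "rz": 0, "hand": 0},
  {"dx": 0, "dy": 0, "dz": 0, "rx": 0, "ry": 0, "rz": 0, "hand": 0},
  {"dx": 0, "dy": 0, "dz": 0, "rx": 0, "ry": 0, "rz": 0, "hand": 0},
])

```text
time: 6.28
tcp_pos: [0.5933, -0.1707, 0.2314]
eef_rot: [-3.109, -0.386, -0.051]
force: [0.4, -0.4, 0.7]
finger_gap: -0.0001
grasp_force: 0.0
```

Run:
```python
from h import *
s,A=rep()
c=robot.read_camera("wrist"); d=robot.read_camera("side")
cv2.imwrite("pics/f.png",cv2.resize(np.hstack([c["color"],cv2.resize(d["color"][90:186,190:318],(512,384))])[...,::-1],(800,300)))
```

```text
t 6.28 TCP [  0.2  -7.2 130.9] tip [  4.3  -6.9 120.8] T [ 14.5  -6.9 124.9] tilt 22.1 side [-0.002 -1.     0.031] F [ 0.4 -0.4  0.7] q [ 0.15  0.67  0.24  1.76 -0.71  0.44 -0.69]
```

View pics/f.png

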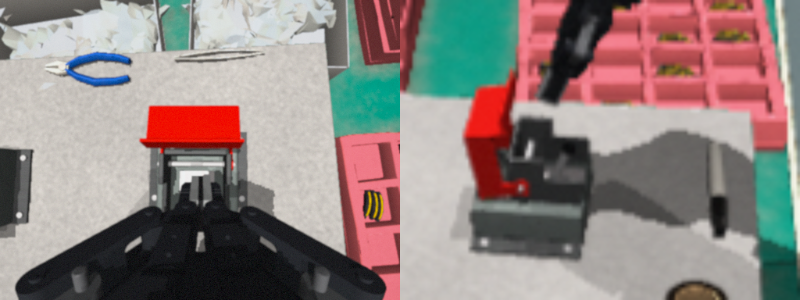

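The guard stands fully open (upright at (490,140) in the right half). Now I'll back off, centre, and lower in front of the toggle.

Emit:
play_rows([
  {"dx": -0.0155, "dy": -0.002, "dz": -0.0063, "rx": 0, "ry": 0, "rz": 0, "hand": 0},
  {"dx": -0.0155, "dy": -0.002, "dz": -0.0063, "rx": 0, "ry": 0, "rz": 0, "hand": 0},
  {"dx": -0.0155, "dy": -0.002, "dz": -0.0063, "rx": 0, "ry": 0, "rz": 0, "hand": 0},
  {"dx": -0.0074, "dy": 0, "dz": 0.0182, "rx": 0, "ry": 0, "rz": 0, "hand": 0},
  {"dx": -0.0074, "dy": 0, "dz": 0.0182, "rx": 0, "ry": 0, "rz": 0, "hand": 0},
  {"dx": 0, "dy": 0, "dz": 0, "rx": 0, "ry": 0, "rz": 0, "hand": 0},
  {"dx": 0, "dy": 0, "dz": 0, "rx": 0, "ry": 0, "rz": 0, "hand": 0},
])

```text
time: 7.25
tcp_pos: [0.5438, -0.1618, 0.1931]
eef_rot: [-3.11, -0.387, -0.051]
force: [-0.9, 0.4, 0.9]
finger_gap: 0.0001
grasp_force: 0.0
```

Run:
```python
from h import *
s,A=rep()
c=robot.read_camera("wrist"); d=robot.read_camera("scene")
cv2.imwrite("pics/g.png",cv2.resize(np.hstack([cv2.resize(c["color"][150:342,128:384],(512,384)),cv2.resize(d["color"][150:246,280:408],(512,384))])[...,::-1],(800,300)))
```

```text
t 7.25 TCP [-49.7  -0.7  92.6] tip [-45.5  -0.4  82.4] T [-35.4  -0.4  86.6] tilt 22.2 side [-0.002 -1.     0.031] F [-0.9  0.4  0.9] q [ 0.28  0.66  0.02  1.98 -0.81  0.19 -0.54]
```

View pics/g.png

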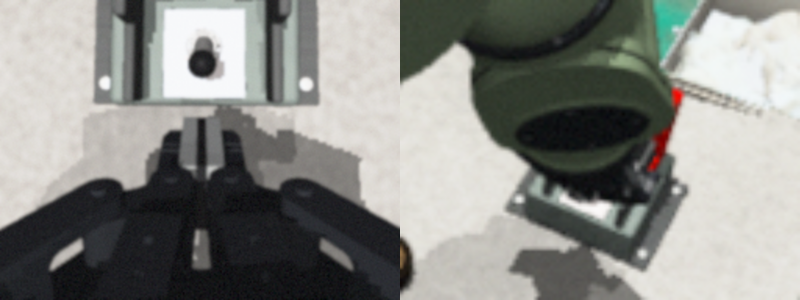

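The wrist crop shows the toggle ball at (202,62) in line with the fingertips at (200,135). I'll lower the rest of the way and push rearwards.

Emit:
play_rows([
  {"dx": -0.0086, "dy": 0, "dz": 0.0187, "rx": 0, "ry": 0, "rz": 0, "hand": 0},
  {"dx": 0, "dy": 0, "dz": 0, "rx": 0, "ry": 0, "rz": 0, "hand": 0},
  {"dx": 0.0065, "dy": 0, "dz": 0.0026, "rx": 0, "ry": 0, "rz": 0, "hand": 0},
  {"dx": 0.0065, "dy": 0, "dz": 0.0026, "rx": 0, "ry": 0, "rz": 0, "hand": 0},
  {"dx": 0.0065, "dy": 0, "dz": 0.0026, "rx": 0, "ry": 0, "rz": 0, "hand": 0},
  {"dx": 0, "dy": 0, "dz": 0, "rx": 0, "ry": 0, "rz": 0, "hand": 0},
])

```text
time: 8.1
tcp_pos: [0.5643, -0.1614, 0.1721]
eef_rot: [-3.11, -0.387, -0.05]
force: [-0.7, -0.6, -0.5]
finger_gap: -0.0003
grasp_force: 0.0
```

```bash
python3 -c "
from h import *
rep()"
```

```text
t 8.1 TCP [-29.3   0.6  71.6] tip [-25.1   1.   61.4] T [-14.9   1.   65.6] tilt 22.2 side [-0.001 -1.     0.031] F [-0.7 -0.6 -0.5] q [ 0.28  0.72  0.01  1.93 -0.83  0.17 -0.53]
```

Emit:
play_rows([
  {"dx": 0.0037, "dy": 0, "dz": 0.0015, "rx": 0, "ry": 0, "rz": 0, "hand": 0},
  {"dx": 0.0037, "dy": 0, "dz": 0.0015, "rx": 0, "ry": 0, "rz": 0, "hand": 0},
  {"dx": 0.0037, "dy": 0, "dz": 0.0015, "rx": 0, "ry": 0, "rz": 0, "hand": 0},
  {"dx": 0.0028, "dy": 0, "dz": 0.0011, "rx": 0, "ry": 0, "rz": 0, "hand": 0},
  {"dx": 0, "dy": 0, "dz": 0, "rx": 0, "ry": 0, "rz": 0, "hand": 0},
])

```text
time: 8.72
tcp_pos: [0.579, -0.1623, 0.172]
eef_rot: [-3.11, -0.387, -0.051]
force: [-0.7, 0.1, 0.3]
finger_gap: -0.0002
grasp_force: 0.0
```

```bash
python3 -c "
from h import *
rep()"
```

```text
t 8.72 TCP [-14.5   0.5  71.5] tip [-10.4   0.8  61.3] T [-0.2  0.8 65.5] tilt 22.2 side [-0.002 -1.     0.031] F [-0.7  0.1  0.3] q [ 0.24  0.74  0.06  1.88 -0.82  0.22 -0.55]
```

Emit:
play_rows([
  {"dx": 0.002, "dy": 0, "dz": 0.0008, "rx": 0, "ry": 0, "rz": 0, "hand": 0},
  {"dx": 0.002, "dy": 0, "dz": 0.0008, "rx": 0, "ry": 0, "rz": 0, "hand": 0},
  {"dx": 0, "dy": 0, "dz": 0, "rx": 0, "ry": 0, "rz": 0, "hand": 0},
])

```text
time: 9.1
tcp_pos: [0.5809, -0.1624, 0.1714]
eef_rot: [-3.108, -0.382, -0.052]
force: [-23.1, 0.9, 11.3]
finger_gap: 0.0002
grasp_force: 13.2
```

Run:
```python
from h import *
rep()
c=robot.read_camera("wrist"); d=robot.read_camera("side")
cv2.imwrite("pics/i.png",cv2.resize(np.hstack([cv2.resize(c["color"][130:322,128:384],(512,384)),cv2.resize(d["color"][90:186,190:318],(512,384))])[...,::-1],(800,300)))
```

```text
t 9.1 TCP [-12.6   0.4  70.9] tip [-8.5  0.8 60.7] T [ 1.7  0.8 64.8] tilt 21.9 side [-0.003 -0.999  0.032] F [-23.1   0.9  11.3] q [ 0.24  0.74  0.07  1.87 -0.82  0.23 -0.56]
```

View pics/i.png

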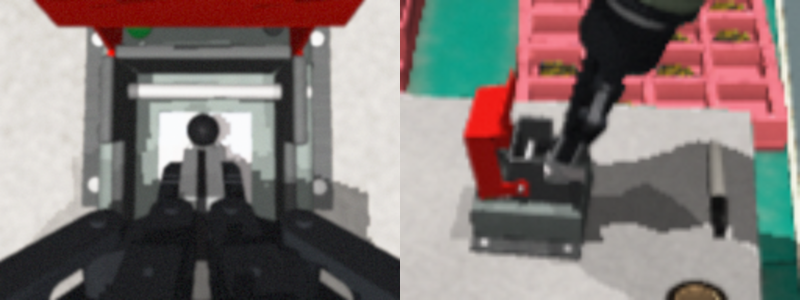

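At the stop, with 25 N resistance and the ball leaning to the rear. I'll back off, rise, straighten up and go over behind the guard.

Emit:
play_rows([
  {"dx": -0.007, "dy": 0, "dz": -0.0028, "rx": 0, "ry": 0, "rz": 0, "hand": 0},
  {"dx": -0.0075, "dy": 0, "dz": -0.003, "rx": 0, "ry": 0, "rz": 0, "hand": 0},
  {"dx": 0.0119, "dy": 0, "dz": -0.0293, "rx": 0, "ry": 0, "rz": 0, "hand": 0},
  {"dx": 0.0119, "dy": 0, "dz": -0.0293, "rx": 0, "ry": 0, "rz": 0, "hand": 0},
  {"dx": 0.0119, "dy": 0, "dz": -0.0293, "rx": 0, "ry": 0, "rz": 0, "hand": 0},
  {"dx": 0, "dy": 0, "dz": 0, "rx": 0, "ry": -10.6, "rz": 0, "hand": 0},
  {"dx": 0, "dy": 0, "dz": 0, "rx": 0, "ry": -10.6, "rz": 0, "hand": 0},
  {"dx": 0, "dy": 0, "dz": 0, "rx": 0, "ry": 0, "rz": 0, "hand": 0},
])

```text
time: 10.2
tcp_pos: [0.5701, -0.1627, 0.2647]
eef_rot: [-3.103, -0.064, -0.035]
force: [-1.0, -0.1, -0.7]
finger_gap: -0.0001
grasp_force: 0.0
```

Run:
```python
from h import *
s,_=rep()
c=robot.read_camera("wrist"); np.savez("w2.npz",**c,pos=s["tcp_pos"],rot=s["eef_rot"])
T=np.eye(4); T[:3,:3]=R.from_euler("xyz",s["eef_rot"]).as_matrix(); T[:3,3]=s["tcp_pos"]
c["world_to_cam"]=np.linalg.inv(T@c["hand_eye"]); W=(cloud(c)-O)@B.as_matrix()*1000
hsv=cv2.cvtColor(c["color"],cv2.COLOR_RGB2HSV); H,S,V=[hsv[...,i] for i in range(3)]
ok=(c["depth"]>0)&(abs(W[...,1])<45)&(W[...,0]>-60)&(W[...,0]<110)
m=((H<8)|(H>172))&(S>120)&(V>60)&ok; print("guard",np.percentile(W[m],[1,50,99],axis=0).round(0).tolist())
b=(V<60)&ok&(abs(W[...,1])<10)&(W[...,2]>62)&(W[...,2]<88)&(W[...,0]<25); print("ball",b.sum(),W[b].mean(0) if b.any() else 0)
```

```text
t 10.2 TCP [-23.4  -0.3 164.2] tip [-2.270e+01  1.000e-01  1.532e+02] T [-11.7   0.3 153.9] tilt 3.6 side [ 0.014 -0.999  0.039] F [-1.  -0.1 -0.7] q [-0.    0.74  0.54  1.45 -0.49  1.03 -0.95]
guard [[36.0, -38.0, 107.0], [54.0, -0.0, 111.0], [72.0, 38.0, 131.0]]
ball 104 [ 7.91958099 -0.34563943 79.19420012]
```

The ball is at x≈+7 (fully over) and the guard is at its stop. Crossing over behind it.

Emit:
play_rows([
  {"dx": 0, "dy": 0, "dz": 0, "rx": 0, "ry": -3.6, "rz": 0, "hand": 0},
  {"dx": 0.03, "dy": 0, "dz": 0, "rx": 0, "ry": 0, "rz": 0, "hand": 0},
  {"dx": 0.03, "dy": 0, "dz": 0, "rx": 0, "ry": 0, "rz": 0, "hand": 0},
  {"dx": 0.03, "dy": 0, "dz": 0, "rx": 0, "ry": 0, "rz": 0, "hand": 0},
  {"dx": 0.032, "dy": 0, "dz": 0, "rx": 0, "ry": 0, "rz": 0, "hand": 0},
  {"dx": 0, "dy": 0, "dz": 0, "rx": 0, "ry": 0, "rz": 0, "hand": 0},
])

```text
time: 11.0
tcp_pos: [0.6921, -0.1685, 0.265]
eef_rot: [-3.102, -0.006, -0.035]
force: [-0.9, -0.2, -0.8]
finger_gap: 0.0004
grasp_force: 0.0
```

```bash
python3 -c "
from h import *
rep()"
```

```text
t 11.0 TCP [ 98.7  -0.2 164.5] tip [ 98.8   0.2 153.5] T [109.8   0.4 153.6] tilt 0.3 side [ 0.014 -0.999  0.039] F [-0.9 -0.2 -0.8] q [ 0.07  1.    0.54  0.79 -0.49  1.44 -1.16]
```

Emit:
play_rows([
  {"dx": 0, "dy": 0, "dz": 0.025, "rx": 0, "ry": 0, "rz": 0, "hand": 0},
  {"dx": 0, "dy": 0, "dz": 0.025, "rx": 0, "ry": 0, "rz": 0, "hand": 0},
  {"dx": -0.007, "dy": 0, "dz": 0, "rx": 0, "ry": 0, "rz": 0, "hand": 0},
  {"dx": -0.007, "dy": 0, "dz": 0, "rx": 0, "ry": 0, "rz": 0, "hand": 0},
  {"dx": -0.006, "dy": 0, "dz": 0, "rx": 0, "ry": 0, "rz": 0, "hand": 0},
  {"dx": -0.006, "dy": 0, "dz": 0, "rx": 0, "ry": 0, "rz": 0, "hand": 0},
  {"dx": -0.006, "dy": 0, "dz": 0, "rx": 0, "ry": 0, "rz": 0, "hand": 0},
  {"dx": 0, "dy": 0, "dz": 0, "rx": 0, "ry": 0, "rz": 0, "hand": 0},
])

```text
time: 12.0
tcp_pos: [0.659, -0.1648, 0.2161]
eef_rot: [-3.103, -0.004, -0.035]
force: [0.1, -1.2, -0.5]
finger_gap: 0.0001
grasp_force: 0.1
```

```bash
python3 -c "
from h import *
rep()"
```

```text
t 12.0 TCP [ 65.5   1.9 115.6] tip [ 65.6   2.4 104.6] T [ 76.6   2.5 104.6] tilt 0.2 side [ 0.014 -0.999  0.038] F [ 0.1 -1.2 -0.5] q [ 0.03  0.97  0.53  1.07 -0.5   1.22 -1.07]
```

Emit:
play_rows([
  {"dx": -0.005, "dy": 0, "dz": 0, "rx": 0, "ry": 0, "rz": 0, "hand": 0},
  {"dx": -0.005, "dy": 0, "dz": 0, "rx": 0, "ry": 0, "rz": 0, "hand": 0},
  {"dx": -0.005, "dy": 0, "dz": 0, "rx": 0, "ry": 0, "rz": 0, "hand": 0},
  {"dx": -0.005, "dy": 0, "dz": 0, "rx": 0, "ry": 0, "rz": 0, "hand": 0},
  {"dx": -0.004, "dy": 0, "dz": 0, "rx": 0, "ry": 0, "rz": 0, "hand": 0},
  {"dx": -0.004, "dy": 0, "dz": 0, "rx": 0, "ry": 0, "rz": 0, "hand": 0},
  {"dx": 0, "dy": 0, "dz": 0, "rx": 0, "ry": 0, "rz": 0, "hand": 0},
  {"dx": 0, "dy": 0, "dz": 0, "rx": 0, "ry": 0, "rz": 0, "hand": 0},
])

```text
time: 13.0
tcp_pos: [0.6315, -0.1638, 0.2158]
eef_rot: [-3.104, -0.004, -0.035]
force: [1.2, -0.2, -0.6]
finger_gap: -0.0002
grasp_force: 0.0
```

Emit:
play_rows([
  {"dx": 0, "dy": 0, "dz": -0.02, "rx": 0, "ry": 0, "rz": 0, "hand": 0},
  {"dx": 0, "dy": 0, "dz": -0.04, "rx": 0, "ry": 0, "rz": 0, "hand": 0},
  {"dx": 0, "dy": 0, "dz": -0.05, "rx": 0, "ry": 0, "rz": 0, "hand": 0},
  {"dx": 0, "dy": 0, "dz": 0, "rx": 0, "ry": 0, "rz": 0, "hand": 0},
  {"dx": 0, "dy": 0, "dz": 0, "rx": 0, "ry": 0, "rz": 0, "hand": 0},
])

```text
time: 13.62
tcp_pos: [0.6307, -0.1678, 0.3252]
eef_rot: [-3.103, -0.003, -0.035]
force: [0.4, 0.5, -0.1]
finger_gap: -0.0001
grasp_force: 0.0
```

Run:
```python
from h import *
s,_=rep()
c=robot.read_camera("wrist"); d=robot.read_camera("side")
T=np.eye(4); T[:3,:3]=R.from_euler("xyz",s["eef_rot"]).as_matrix(); T[:3,3]=s["tcp_pos"]
for n,k in(("w",c),("s",d)):
    if n=="w": k["world_to_cam"]=np.linalg.inv(T@k["hand_eye"])
    W=(cloud(k)-O)@B.as_matrix()*1000
    hsv=cv2.cvtColor(k["color"],cv2.COLOR_RGB2HSV); H,S,V=[hsv[...,i] for i in range(3)]
    m=((H<8)|(H>172))&(S>120)&(V>60)&(k["depth"]>0)&(abs(W[...,1])<60)&(abs(W[...,0])<110)&(W[...,2]>20)
    m=cv2.erode(m.astype(np.uint8),np.ones((3,3)))>0
    if m.any(): print(n,np.percentile(W[m],[1,50,99],axis=0).round(1).tolist())
cv2.imwrite("pics/j.png",cv2.resize(np.hstack([c["color"],cv2.resize(d["color"][90:186,190:318],(512,384))])[...,::-1],(800,300)))
```

```text
t 13.62 TCP [ 37.4  -2.5 224.7] tip [ 37.4  -2.1 213.7] T [ 48.4  -1.9 213.7] tilt 0.1 side [ 0.014 -0.999  0.038] F [ 0.4  0.5 -0.1] q [ 0.03  0.84  0.56  0.99 -0.45  1.42 -1.1 ]
w [[-32.4, -37.1, 94.2], [8.3, -1.4, 95.7], [31.9, 36.6, 97.4]]
s [[-50.4, -31.7, 57.6], [-9.8, 18.3, 93.0], [26.2, 43.9, 97.5]]
```

View pics/j.png

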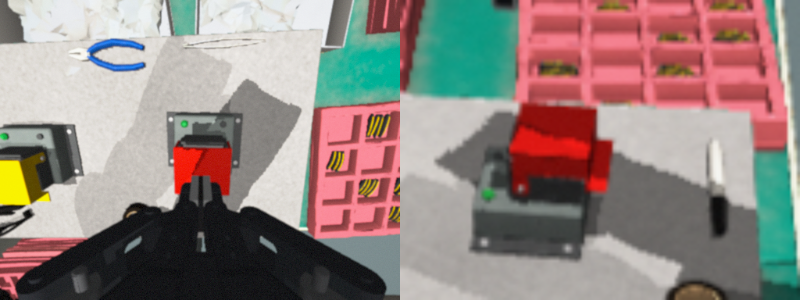

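The guard is fully shut (flat top at z≈96, lip at z 58), and the gripper is clear, about 115 mm above it. Handing in.

```bash
python3 -c "
from rig import robot
print(robot.job_done())"
```

```text
the job is handed in; nothing more can be done
None
```

The red guard was lifted and swung right back, the toggle pushed to its rear stop, and the guard dropped fully shut with the gripper clear; handed in at about 13.7 s of the 59 s, with no verdict returned.

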